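# Pop a spent tea light out of its holder

## Robot

A 7-joint arm with a two-finger parallel gripper is mounted at the origin on a cart in front of the work surface, level with it; the furniture and walls round the work are solid. World frame = base frame: x ahead of the robot, y to its left, z up, the work surface at z = 0. Lengths are in m, angles in rad, forces in N, time in s.
With the tool pointing down it reaches from about 0.4 to 0.85 m from the base axis. Payload 10.4 kg.
Tool frame: the origin (TCP) lies on the centre line of the jaws, within the pads' length; the fingertips stand 14 mm ahead of it and the grasp point (between the pads) lies 5 mm behind it (manip.tip_reach is the distance from the TCP to the fingertips, in m); z points along the fingers, y is the line along which they close (so a half turn about z gives the same grasp; the last joint's range is limited). The gripper opens to 85 mm and grips with 20 to 120 N. Pads are 22 mm wide; open, the fingers measure 114 mm over their backs; the gripper's body (76 mm by 85 mm) begins 54 mm behind the grasp point. The pads swing forward as they close: fully open they stand 13 mm farther back than shut.
Start: joints at [1.226, 0.332, -0.065, 1.46, 0.022, 1.35, -0.088], TCP at [0.198, -0.593, 0.245] pointing down, gripper open.
Joint ranges: [-2.6, 2.6], [-0.5, 2.12], [-1.47, 1.34], [0.16, 2.42], [-1.27, 4.41], [0.06, 2.06], [-2.6, 2.6]. Speed limits (rad/s): [2.22, 2.22, 2.79, 2.79, 3.14, 3.14, 3.14].

## Interface

Orientations are given as a unit quaternion [x, y, z, w].
In Python, from workcell import manip gives the robot as it stands.
- The arm moves only by the shell command python3 -m pendant 'ROWS' [FORCE]. ROWS is JSON, a list of rows, each a list of 7 numbers: the shift along the tool's x, y, z in units of 50 mm (1.0 is 50 mm), then the turn, a rotation vector about the tool's x, y, z in units of 8 degrees (1.0 is 8 degrees), then the opening, from -1 (shut) to 1 (fully open), so that 0 is half open. In form: [[dx, dy, dz, ax, ay, az, jaw], ...]. A call has exactly 10 rows; each row is the pose to reach, as a shift and turn from the pose commanded when the call began, along the tool's axes at that moment; what a row does not reach only later rows make up. A row lasts 1/8 s, in which the tool goes at most 62.5 mm and 10.7 degrees, less where a joint would pass 70% of its speed; a pose out of reach is approached as far as the arm can. A call with a gripper value outside its range is refused whole. The fingers move at their own pace and stop on an object; FORCE is the grip in N (left out, the last holds). Time passes only in rows, so rows that repeat a pose let the fingers close, or fill a call up. It gives the time, the measured TCP pose, the force, the opening and the grip force at its end, in the units of the state.
- manip.get_obs(): the state, without advancing time (a new reading comes with each control period).
- manip.camera(name): name is "side" or "top" or "wrist"; returns (picture, depth): 480x640x3 uint8, red, green, blue; 480x640 float32, m along the optical axis (not along the pixel's ray), 0 where there is no reading.
- manip.get_calibration(name): a dict with "fx", "fy", "cx", "cy" (pixels), "xyz" and "orientation" of the camera in the world. Camera axes: x right, y up, looking along -z (the intrinsics and any distortion apply to the point x, -y, -z); pixel columns grow to the right and rows downward; lengths in m; the calibration is good to about 2 mm. A picture is of the moment at which its call begins: read the wrist's pose just before it. get_calibration takes no time and is no camera call; for the wrist camera it gives the pose at the moment of the call.
- manip.hand_in(): hands the job in; it is judged then, once.
Trained networks look in the newest picture that a camera, given by its name, has taken for a name from the list of things; names that differ only in an ending like _2 or _b are one class to them, and where a whole thing is asked for, a point or a joint stands for the part that bears it (a point fixed in the world has none). Each returns a list of dicts, best first, with "p" (0 to 1); they miss things now and then, are a little off and sometimes report something else, mostly with a low value. They report only what shows in the picture. A call takes as long as a camera call.
- manip.find_in(thing, camera): "box" ([left, top, right, bottom] in pixels, round what is visible of it).
- manip.trace(thing, camera): "pixels" (480x640 bool, what is visible of it) and "box" ([left, top, right, bottom] in pixels, round what is visible of it).
- manip.tip_of(thing, camera): "pixel" ([column, row] in pixels: a listed point, or the origin of a listed thing).
The state is a dict: "clock": time; "joint_pos": joint angles; "joint_velocities": joint speeds; "tau": joint torques, N m; "position": TCP position; "ee_rot": TCP orientation; "ft_force": force on the tool from outside, world axes, zero at the start; "torque": the same for the moment, N m; "grip_width": opening from 0.0 (shut) to 1.0 (fully open); "grasp_force": force on a finger pad.
Only numpy, scipy, OpenCV 4.12 (cv2) and the standard library are available. Lean on these libraries where they do the work, as an engineer would, in place of code of your own. Each camera call takes 0.05 s, during which the arm holds its last target. There are 200 camera calls.

## Task

Take the red tea light out of the sloping wooden holder: press the black lever in front of its well all the way down so that the ejector pushes it up out of the well, then grip the raised tea light, lift it out and set it upright on the bare floor of the dark tray, beside the ramekin. Leave the green tea light down in its well, and do not disturb the other things.

Things in the scene. Friction and masses are not known exactly. Their poses are not given: they have to be found in the camera images.
- stand: Fixed wooden tea light holder, 190 mm wide (y), 125 mm deep. Origin: centre of its underside; x points from its front (levers, robot side) to its back. A back board 47 to 59 mm behind the origin carries a ledge 230 to 250 mm up, front edge 16 mm behind the origin, match box on it (to 270 mm). The ledge blocks a gripper coming straight down on the wells: come in square to the sloping deck.
- deck: Its sloping deck, 28 degrees from level, a flat board 100 mm (x, up the slope to the back) by 190 mm (y). Origin: centre of its upper face, 85 mm above the worktop; z square out of it, up and towards the robot. Two wells 41 mm wide, 15 mm deep at y = +45 and -45 mm, ejector hole in each floor. A tea light in a well is flush with the deck and cannot be gripped.
- well_l (a point): Centre of the mouth of the left well, in the plane of the deck (deck y = +45 mm).
- well_r (a point): Centre of the mouth of the right well, in the plane of the deck (deck y = -45 mm).
- pad_l (a point): Centre of the top of the left lever's black pad, 34 mm deep by 36 mm wide, at the front of the holder in front of the left well, about 40 mm above the worktop when up. Pressing it straight down by about 16 mm pushes up the tea light in the left well. The pad is 62 mm from the pivot, which lies behind it.
- pad_r (a point): The same for the right lever and the right well.
- lever_l (a joint): Left lever, rad: about 0 up, 0.26 fully down (hard stop). It has stiff friction (about 3 N at the pad) and no return spring: it stays where it is left. The ejector rises 56 mm per rad, the first 2.5 mm of it free; fully down the tea light stands 12 mm out of the deck.
- lever_r (a joint): Right lever, the same.
- red_center (a point): Centre of the red tea light, a metal-cupped candle 38 mm in diameter and 15 mm high, about 20 g, in one of the two wells (either one); half-way up. z is its axis. Grip it by its sides.
- green_center (a point): Centre of the green tea light, same size, in the other well. To be left there, down.
- tray: Small dark wooden tray, fixed, 250 mm (its x) by 135 mm (its y), floor 6 mm above the worktop, low rim 6 mm thick to 16 mm. Origin: centre of its underside.
- tray_free (a point): Middle of the bare part of the tray's floor, on the floor, 60 mm towards the tray's -x end from its centre.
- ramekin_center (a point): White ramekin, 92 mm in diameter, 31 mm high, stands on the +x part of the tray; half-way up. Leave it there.
- mill_center (a point): Grey salt mill, 44 mm in diameter, 90 mm high, loose bystander to the left of the holder; half-way up.
- orange_center (a point): Orange, 77 mm, loose bystander to the left of the holder; its centre.
- jar_center (a point): Glass jar, 64 mm in diameter, 87 mm high, loose bystander beyond the tray; half-way up.

How it is judged:
On the way, in this order (a step that is already met when the one before it is completed fails the run):
1. the ejector lever is down and the red tea light stands raised in its well, not yet gripped (((value of joint lever_l above 0.2 rad and distance between red_center and well_l below 0.009 m) or (value of joint lever_r above 0.2 rad and distance between red_center and well_r below 0.009 m)) and z of red_center in the frame of deck above 0 m and contact force between the fingers and red_tealight below 0.3 N), for 0.2 s.
2. the red tea light is gripped and lifted clear of the deck (z of red_center in the frame of deck above 0.03 m and contact force between the fingers and red_tealight above 0.5 N), for 0.2 s.
At the end, for the whole second after the job is handed in: The red tea light stands upright (within 0.15 rad), released and at rest, flat on the bare floor of the dark tray inside its rim; the green tea light is still down in its well (not raised more than about 3 mm) (x of red_center in the frame of tray between -0.115 and 0.05 m and y of red_center in the frame of tray between -0.06 and 0.06 m and z of red_center in the frame of tray between 0.008 and 0.017 m and angle between red_center's own z axis and vertical below 0.15 rad and linear speed of red_tealight below 0.02 m/s and z of green_center in the frame of deck below -0.004 m and (distance between green_center and well_l below 0.012 m or distance between green_center and well_r below 0.012 m)); the robot touches nothing.
It fails at once if the green tea light is raised or moved more than 6 mm (distance of green_center from where it was at the start of the episode above 0.006 m).
It fails at once if the ramekin, mill, orange or jar is moved more than 30 mm (distance of any of ramekin_center, mill_center, orange_center, jar_center from where it was at the start of the episode above 0.03 m).
It also fails if it takes over 51 s, if anything falls off the work surface, if the arm or the gripper's body presses on something with over 40 N, if the wrist force passes 120 N, or if a joint passes its speed limit or range.

## Working session

There is one attempt and no reset: what is moved stays moved. The work goes in short steps, Python scripts to look and compute and a shell command to move; the robot and the scene stay as the last step left them, time stands still between calls to the robot, and variables do not carry over. Pictures are saved under pics/ and viewed, at most 10 in all, crops included, and the job is handed in when it is done.

```bash
mkdir -p pics; cat > h.py <<'E'
import numpy as np, cv2
from scipy.spatial.transform import Rotation as R
from workcell import manip
def world(cam, px, depth, cal=None):
    c=cal or manip.get_calibration(cam)
    u,v=px
    d=depth
    p=np.array([(u-c['cx'])/c['fx']*d, -(v-c['cy'])/c['fy']*d, -d])
    return R.from_quat(c['orientation']).apply(p)+np.array(c['xyz'])
def dep(D,px):
    u,v=int(round(px[0])),int(round(px[1])); w=D[max(0,v-2):v+3,max(0,u-2):u+3]; w=w[w>0]
    return float(np.median(w)) if w.size else 0
E
python3 - <<'E'
from h import *
print(manip.get_calibration('top'))
for cam in ('top','side'):
    im,D=manip.camera(cam); cv2.imwrite(f'pics/{cam}0.png',im[:,:,::-1]); np.save(f'{cam}0.npy',D)
    for t in ['deck','well_l','well_r','pad_l','pad_r','red_center','green_center','tray','tray_free','ramekin_center','mill_center','orange_center','jar_center']:
        r=manip.tip_of(t,cam)
        for x in r[:1]:
            d=dep(D,x['pixel']); print(cam,t,np.round(x['p'],2),np.round(x['pixel']),np.round(world(cam,x['pixel'],d),3) if d else None)
print(manip.get_obs())
E
```

```text
{'fx': 568.302139844102, 'fy': 568.302139844102, 'cx': 320.16585838611235, 'cy': 238.00230057418884, 'xyz': array([0.27279163, 0.09009849, 1.39645115]), 'orientation': array([ 0.07718582, -0.06960547, -0.68256953,  0.72339219])}
top deck 0.91 [312. 253.] [0.512 0.13  0.086]
top well_l 0.72 [332. 252.] [0.518 0.083 0.075]
top well_r 0.72 [332. 252.] [0.518 0.083 0.075]
top pad_l 0.82 [295. 296.] [0.413 0.166 0.036]
top pad_r 0.82 [295. 296.] [0.413 0.166 0.036]
top red_center 0.69 [294. 261.] [0.493 0.171 0.072]
top green_center 0.53 [331. 252.] [0.519 0.084 0.075]
top tray 0.61 [341. 289.] [0.438 0.057 0.038]
top tray_free 0.6 [430. 289.] [ 0.454 -0.162  0.005]
top ramekin_center 0.72 [436. 242.] [ 0.571 -0.174  0.011]
top mill_center 0.52 [186. 290.] [0.408 0.415 0.086]
top orange_center 0.68 [194. 250.] [0.506 0.412 0.067]
top jar_center 0.86 [454. 186.] [ 0.696 -0.2    0.086]
side deck 0.83 [313. 253.] [0.512 0.127 0.086]
side well_l 0.93 [331. 250.] [0.526 0.088 0.08 ]
side well_r 0.93 [331. 250.] [0.526 0.088 0.08 ]
side pad_l 0.85 [345. 296.] [0.432 0.062 0.038]
side pad_r 0.85
[... 323 characters left out ...]
int_pos': array([ 1.22636959,  0.33219252, -0.06468866,  1.46008328,  0.02160649,
        1.34989212, -0.08849534]), 'joint_velocities': array([-0.00026283, -0.00340191,  0.00177588,  0.00084755,  0.00016394,
        0.0001277 , -0.00068478]), 'tau': array([ 2.31238226e-05, -6.25229645e+01,  4.91169153e-02, -3.91820776e+01,
        1.63568789e-02,  2.04440446e-03, -1.85069990e-05]), 'position': array([ 0.19770632, -0.59293745,  0.24535017]), 'ee_rot': array([9.87081494e-01, 1.60218979e-01, 1.52228208e-05, 5.78246283e-05]), 'ft_force': array([-0.23936158,  0.29086853, -0.27039254]), 'torque': array([ 0.01876875, -0.01644988, -0.01909828]), 'grasp_force': 0.0, 'grip_width': 0.9967077454609617}
```

```bash
python3 - <<'E'
from h import *
im=[cv2.imread(f'pics/{c}0.png') for c in('top','side')]
a=cv2.resize(im[0][150:350,150:500],None,fx=1.7,fy=1.7); b=cv2.resize(im[1],(595,446))[60:320]
cv2.imwrite('pics/both.png',np.vstack([a,b]))
I=im[0]; D=np.load('top0.npy'); hsv=cv2.cvtColor(I,cv2.COLOR_BGR2HSV)
v,u=np.mgrid[0:480,0:640]; c=manip.get_calibration('top')
P=np.stack([(u-c['cx'])/c['fx']*D,-(v-c['cy'])/c['fy']*D,-D],-1)
W=R.from_quat(c['orientation']).apply(P.reshape(-1,3)).reshape(480,640,3)+c['xyz']
reg=(W[...,0]>.35)&(W[...,0]<.65)&(W[...,1]>0)&(W[...,1]<.26)&(W[...,2]>.05)
h,s,val=cv2.split(hsv)
for n,m in (('red',((h<8)|(h>172))&(s>150)),('green',(h>35)&(h<90)&(s>90))):
    m=m&reg; print(n,m.sum(),np.median(W[m],0).round(4),W[m].mean(0).round(4))
blk=(val<60)&(W[...,2]>.025)&(W[...,2]<.055)&(W[...,0]>.36)&(W[...,0]<.5)&(W[...,1]>0)&(W[...,1]<.26)
n,l,st,ce=cv2.connectedComponentsWithStats(blk.astype(np.uint8))
for i in range(1,n):
    if st[i,4]>20: print('pad',st[i],W[l==i].mean(0).round(4),W[l==i].min(0).round(3),W[l==i].max(0).round(3))
E
```

```text
red 1194 [0.5507 0.157  0.2648] [0.5509 0.1555 0.2564]
green 0 [nan nan nan] [nan nan nan]
  return _methods._mean(a, axis=axis, dtype=dtype,
  ret = um.true_divide(
<stdin>:12: RuntimeWarning: Mean of empty slice.
```

View pics/both.png

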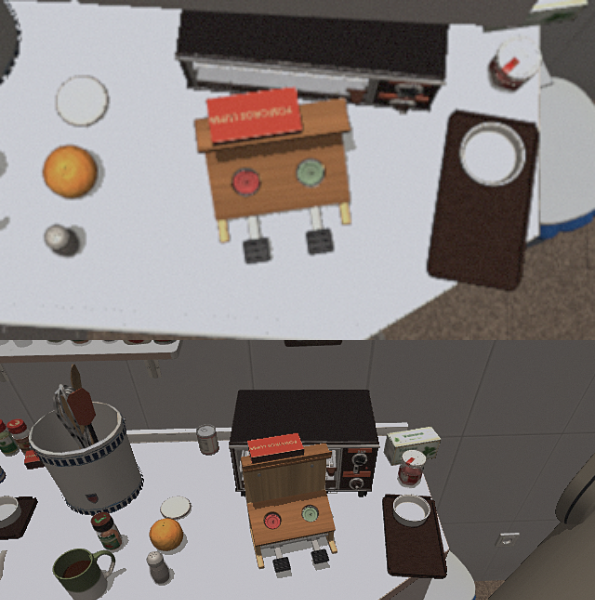

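```bash
cat > seg.py <<'E'
from h import *
v,u=np.mgrid[0:480,0:640]
def cloud(cam,D,c=None):
    c=c or manip.get_calibration(cam)
    P=np.stack([(u-c['cx'])/c['fx']*D,-(v-c['cy'])/c['fy']*D,-D],-1)
    return R.from_quat(c['orientation']).apply(P.reshape(-1,3)).reshape(480,640,3)+c['xyz']
E
python3 - <<'E'
from seg import *
for cam in('top','side'):
    I=cv2.imread(f'pics/{cam}0.png'); D=np.load(cam+'0.npy'); W=cloud(cam,D)
    h,s,val=[x.astype(int) for x in cv2.split(cv2.cvtColor(I,cv2.COLOR_BGR2HSV))]
    X,Y,Z=W[...,0],W[...,1],W[...,2]
    reg=(X>.44)&(X<.56)&(Y>0)&(Y<.26)&(Z>.05)&(Z<.12)
    for n,m in (('red',((h<8)|(h>172))&(s>120)&reg),('green',(h>35)&(h<90)&(s>40)&reg),('wood',reg&(h>8)&(h<20)&(s>80))):
        print(cam,n,m.sum(),np.median(W[m],0).round(4),W[m].mean(0).round(4))
        if n=='wood':
            p=W[m]; 
            for _ in range(3):
                A=np.c_[p[:,:2],np.ones(len(p))]; k=np.linalg.lstsq(A,p[:,2],rcond=None)[0]; r=p[:,2]-A@k; p=p[abs(r)<.006]
            nn=np.array([-k[0],-k[1],1]);nn/=np.linalg.norm(nn); print('n',nn.round(3),'tilt',np.degrees(np.arccos(nn[2])),'yaw',np.degrees(np.arctan2(-nn[1],-nn[0])),'rms',r.std(),'ctr',cv2.minAreaRect(p[:,:2].astype(np.float32)),'k',k)
    blk=(val<110)&(s<80)&(Z>.02)&(Z<.06)&(X>.36)&(X<.5)&(Y>0)&(Y<.26)
    n,l,st,ce=cv2.connectedComponentsWithStats(blk.astype(np.uint8))
    for i in range(1,n):
        if st[i,4]>60: print('pad',st[i],W[l==i].mean(0).round(4),W[l==i].min(0).round(3),W[l==i].max(0).round(3))
    tr=(Z>-.005)&(Z<.025)&(X>.2)&(X<.8)&(Y>-.4)&(Y<-.02)&(val<90)&(h<25)
    n,l,st,ce=cv2.connectedComponentsWithStats(tr.astype(np.uint8)); i=1+st[1:,4].argmax()
    print('tray',cv2.minAreaRect(W[l==i][:,:2].astype(np.float32)),np.median(W[l==i][:,2]))
    rm=(Z>.025)&(Z<.045)&(X>.4)&(X<.75)&(Y>-.35)&(Y<-.02)&(val>120)
    print('ram',rm.sum(),W[rm].mean(0))
    c=manip.get_calibration(cam); print(c['xyz'])
E
```

```text
top red 160 [0.5024 0.1711 0.0769] [0.5022 0.1709 0.0775]
top green 142 [0.5203 0.0822 0.0765] [0.5201 0.0822 0.0771]
top wood 2667 [0.5084 0.1281 0.0835] [0.5085 0.1274 0.0839]
n [-0.459 -0.095  0.883] tilt 27.949967772635333 yaw 11.684236009131745 rms 0.0026335603760478297 ctr ((0.5090616345405579, 0.12561118602752686), (0.0876646488904953, 0.18862907588481903), 11.367406845092773) k [ 0.51959527  0.10745393 -0.19402574]
pad [330 285  16  15 194] [0.4301 0.064  0.0369] [0.412 0.045 0.026] [0.447 0.083 0.045]
pad [293 290  16  15 197] [0.4122 0.1514 0.0362] [0.395 0.133 0.028] [0.43  0.171 0.044]
tray ((0.5080146193504333, -0.17123275995254517), (0.13553787767887115, 0.25158923864364624), 84.17543029785156) 0.0054009973227030494
ram 226 [ 0.577875   -0.17357634  0.03416936]
[0.27279163 0.09009849 1.39645115]
side red 195 [0.5031 0.1706 0.0774] [0.5029 0.1712 0.0775]
side green 177 [0.5217 0.0826 0.0776] [0.5214 0.0836 0.0777]
side wood 3669 [0.5108 0.1348 0.0846] [0.5099 0.1332 0.0849]
n [-0.46  -0.095  0.883] tilt 28.026506982459995 yaw 11.645364203929176 rms 0.0020759237437892003 ctr ((0.5118934512138367, 0.12692393362522125), (0.09619729965925217, 0.19048920273780823), 11.340567588806152) k [ 0.52134594  0.10744719 -0.19520273]
pad [280 272  74  18 271] [0.4776 0.122  0.0332] [0.456 0.039 0.023] [0.5   0.201 0.055]
pad [334 290  20  16 227] [0.4286 0.065  0.037 ] [0.41  0.045 0.031] [0.45  0.085 0.044]
pad [293 298  20  17 234] [0.4103 0.1523 0.0363] [0.392 0.133 0.029] [0.433 0.172 0.041]
tray ((0.5081738233566284, -0.17513500154018402), (0.14438101649284363, 0.25370481610298157), 83.73526763916016) 0.005976398508006908
ram 165 [ 0.57919898 -0.18161133  0.03500746]
[-0.146535    0.13192764  0.84103815]
```

```bash
cat > to.py <<'E'
from h import *
PSI=np.radians(11.6)
def q(tilt=0,yaw=PSI):  # tilt deg: tool leans square to deck
    # tilt: tool z tips forward (into deck)
    x=np.array([np.cos(yaw),np.sin(yaw),0]); t=np.radians(tilt)
    z=np.array([0,0,-1])*np.cos(t)+x*np.sin(t); y=np.array([np.sin(yaw),-np.cos(yaw),0])
    return R.from_matrix(np.c_[np.cross(y,z),y,z])
def rows(*targets):
    o=manip.get_obs(); p=np.array(o['position']); r=R.from_quat(o['ee_rot'])
    print('t',round(o['clock'],2),'pos',p.round(4),'f',np.round(o['ft_force'],1),'w',round(o['grip_width'],2))
    for P,Q in targets:
        print((r.inv().apply(np.array(P)-p)/.05).round(2),((r.inv()*Q).as_rotvec(degrees=True)/8).round(2))
E
python3 -c "
from to import *
rows(([.45,-.25,.245],q()),([.411,.152,.16],q()))"
```

```text
t 1.4 pos [ 0.1977 -0.5929  0.2454] f [-0.2  0.3 -0.3] w 1.0
[ 6.96 -4.91  0.01] [ 0.   -0.    0.85]
[  8.76 -12.78   1.71] [ 0.   -0.    0.85]
```

```bash
python3 -m pendant '[[1,-0.7,0,0,0,0.1,-1],[2,-1.4,0,0,0,0.3,-1],[3,-2.1,0,0,0,0.4,-1],[4,-2.8,0,0,0,0.5,-1],[5,-3.5,0,0,0,0.65,-1],[6,-4.2,0,0,0,0.85,-1],[7,-5,0,0,0,0.85,-1],[7.3,-6.1,0,0,0,0.85,-1],[7.5,-7.2,0,0,0,0.85,-1],[7.7,-8.3,0,0,0,0.85,-1]]'
python3 -c "
from to import *
rows(([.411,.152,.12],q()))"
```

```text
clock: 2.65
position: [0.4313, -0.0756, 0.2454]
ee_rot: [0.995, 0.102, 0.0, 0.0]
ft_force: [1.4, -0.4, -0.4]
grip_width: 0.0
grasp_force: 0.0
t 2.65 pos [ 0.4313 -0.0756  0.2454] f [ 1.4 -0.4 -0.4] w 0.0
[ 0.52 -4.54  2.51] [ 0.   -0.    0.01]
```

```bash
python3 -m pendant '[[0.1,-0.9,0.2,0,0,0,-1],[0.2,-1.9,0.5,0,0,0,-1],[0.3,-2.8,1,0,0,0,-1],[0.4,-3.7,1.6,0,0,0,-1],[0.5,-4.54,2.2,0,0,0,-1],[0.52,-4.54,2.5,0,0,0,-1],[0.52,-4.54,2.5,0,0,0,-1],[0.52,-4.54,2.5,0,0,0,-1],[0.52,-4.54,2.5,0,0,0,-1],[0.52,-4.54,2.5,0,0,0,-1]]'
python3 - <<'E'
from to import *
from seg import *
rows(([.411,.152,.055],q()))
c=manip.get_calibration('wrist'); im,D=manip.camera('wrist'); cv2.imwrite('pics/w1.png',im[:,:,::-1])
W=cloud('wrist',D,c)
for t in('pad_l','red_center','well_l'):
    for r in manip.tip_of(t,'wrist')[:2]:
        a=r['pixel']; d=dep(D,a); print(t,round(r['p'],2),np.round(a),world('wrist',a,d,c).round(4))
for t in('pad_l',):
    for r in manip.trace(t,'wrist')[:2]:
        p=W[r['pixels']&(D>0)]; print(r['p'],r['box'],p.mean(0),np.percentile(p,[3,97],axis=0))
E
```

```text
clock: 3.9
position: [0.4118, 0.1497, 0.1208]
ee_rot: [0.995, 0.101, 0.001, 0.0]
ft_force: [-0.6, 0.8, 0.3]
grip_width: -0.002
grasp_force: 0.0
t 3.9 pos [0.4118 0.1497 0.1208] f [-0.6  0.8  0.3] w -0.0
[-0.01 -0.05  1.32] [ 0.   -0.01 -0.  ]
pad_l 0.68 [316. 260.] [0.4138 0.1533 0.0388]
pad_l 0.57 [461. 264.] [0.4298 0.0651 0.0395]
red_center 0.75 [314.  96.] [0.502  0.1712 0.0779]
0.67 [431.5, 193.1, 492.5, 284.1] [0.4391448  0.06689674 0.03705801] [[0.41616728 0.04870184 0.03239877]
 [0.46918446 0.08172386 0.04051232]]
0.61 [288.4, 193.5, 349.8, 284.4] [0.42083101 0.15423716 0.03712377] [[0.39796758 0.13689468 0.03301829]
 [0.45106122 0.16897512 0.03986214]]
```

View pics/w1.png

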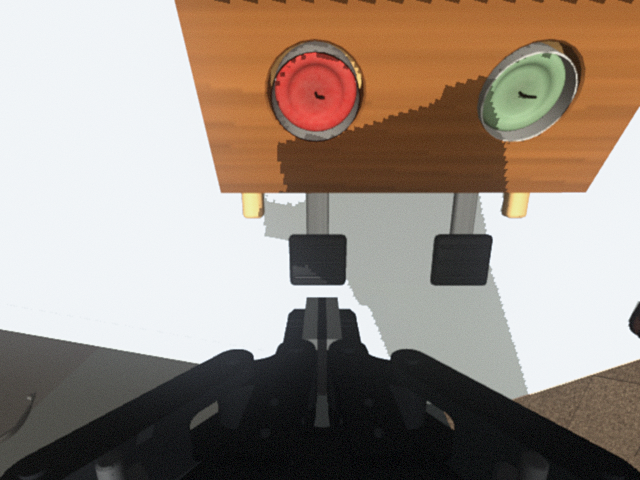

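```bash
python3 -m pendant '[[0.03,-0.06,0.5,0,0,0,-1],[0.03,-0.06,1,0,0,0,-1],[0.03,-0.06,1.25,0,0,0,-1],[0.03,-0.06,1.35,0,0,0,-1],[0.03,-0.06,1.43,0,0,0,-1],[0.03,-0.06,1.5,0,0,0,-1],[0.03,-0.06,1.57,0,0,0,-1],[0.03,-0.06,1.63,0,0,0,-1],[0.03,-0.06,1.68,0,0,0,-1],[0.03,-0.06,1.68,0,0,0,-1]]'
python3 - <<'E'
from to import *
rows(([.413,.1525,.035],q()))
E
```

```text
clock: 5.4
position: [0.4125, 0.1535, 0.0376]
ee_rot: [0.995, 0.101, 0.0, 0.001]
ft_force: [-12.8, -4.9, 29.9]
grip_width: 0.001
grasp_force: 16.2
t 5.4 pos [0.4125 0.1535 0.0376] f [-12.8  -4.9  29.9] w 0.0
[0.01 0.02 0.05] [ 0.01 -0.    0.01]
```

```bash
python3 - <<'E'
from to import *
print(manip.tip_reach)
n=np.array([-.46,-.094,.883]); W=np.array([.5035,.171,.085])
rows(([.412,.1535,.12],q()),(W+n*.1,q(28)))
E
```

```text
0.014
t 5.4 pos [0.4125 0.1535 0.0376] f [-12.8  -4.9  29.9] w 0.0
[-0.01  0.   -1.65] [ 0.01 -0.    0.01]
[ 0.91  0.03 -2.71] [0.01 3.5  0.01]
```

```bash
python3 -m pendant '[[0,0,-0.5,0,0,0,-1],[0,0,-1.3,0,0,0,-1],[0,0,-2,0,0.5,0,0],[0.3,0,-2.7,0,1.5,0,0.3],[0.6,0,-2.7,0,2.5,0,0.3],[0.9,0.03,-2.7,0,3.5,0,0.3],[0.9,0.03,-2.7,0,3.5,0,0.3],[0.9,0.03,-2.7,0,3.5,0,0.3],[0.9,0.03,-2.7,0,3.5,0,0.3],[0.9,0.03,-2.7,0,3.5,0,0.3]]'
cat > look.py <<'E'
import sys
from to import *
from seg import *
n=np.array([-.46,-.094,.883]); W0=np.array([.5035,.171,.085])
c=manip.get_calibration('wrist'); im,D=manip.camera('wrist'); cv2.imwrite(f'pics/{sys.argv[1]}.png',im[:,:,::-1])
P=cloud('wrist',D,c)
for t in ('pad_l','red_center','green_center'):
    for r in manip.tip_of(t,'wrist')[:1]:
        a=r['pixel']; d=dep(D,a); print(t,round(r['p'],2),np.round(a),world('wrist',a,d,c).round(4))
for r in manip.trace('red_center','wrist')[:1]:
    p=P[r['pixels']&(D>0)]; h=(p-W0)@n; top=p[h>np.percentile(h,60)-.003]
    print('red',r['p'],r['box'],'mean',p.mean(0),'topctr',top.mean(0),'h pct',np.percentile(h,[5,50,95]).round(4))
E
python3 look.py w2
```

```text
clock: 6.65
position: [0.4568, 0.1612, 0.1714]
ee_rot: [0.965, 0.098, 0.24, -0.025]
ft_force: [-0.4, -0.4, -0.5]
grip_width: 0.651
grasp_force: 0.0
pad_l 0.7 [319. 387.] [0.4113 0.1539 0.0241]
red_center 0.97 [320. 263.] [0.497  0.1704 0.0889]
green_center 0.6 [452. 256.] [0.5219 0.0835 0.0784]
red 0.79 [290.5, 235.6, 354.1, 295.6] mean [0.49608352 0.1698976  0.08996167] topctr [0.49583099 0.16981445 0.08997004] h pct [0.0052 0.0075 0.0139]
```

View pics/w2.png

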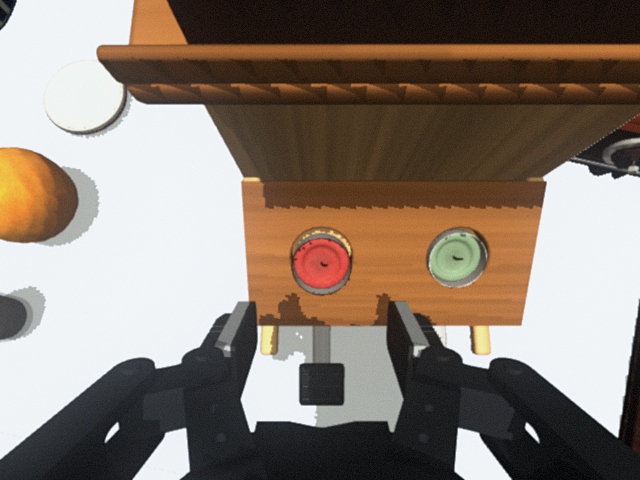

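```bash
python3 - <<'E'
from to import *
n=np.array([-.46,-.094,.883]); W=np.array([.501,.1708,.0845])
rows((W+n*.03,q(28)),(W+n*.013,q(28)))
E
```

```text
t 6.9 pos [0.4566 0.161  0.1712] f [ 0.3 -0.1  0.2] w 0.65
[-0.01 -0.01  1.36] [-0.  0.  0.]
[-0.01 -0.01  1.7 ] [-0.  0.  0.]
```

```bash
python3 -m pendant '[[0,-0.01,0.5,0,0,0,0.3],[0,-0.01,1,0,0,0,0.3],[0,-0.01,1.35,0,0,0,0.3],[0,-0.01,1.55,0,0,0,0.3],[0,-0.01,1.7,0,0,0,0.3],[0,-0.01,1.7,0,0,0,0.1],[0,-0.01,1.7,0,0,0,-0.1],[0,-0.01,1.7,0,0,0,-0.3],[0,-0.01,1.7,0,0,0,-0.3],[0,-0.01,1.7,0,0,0,-0.3]]' 25
python3 look.py w3
```

```text
clock: 8.15
position: [0.4956, 0.1697, 0.0967]
ee_rot: [0.965, 0.099, 0.241, -0.024]
ft_force: [-6.6, -0.5, 8.2]
grip_width: 0.426
grasp_force: 27.8
red_center 0.94 [323. 328.] [0.4971 0.1691 0.0892]
green_center 0.93 [517. 311.] [0.5222 0.0837 0.0787]
red 0.65 [274.3, 281.1, 366.7, 379.0] mean [0.49642088 0.16961486 0.08978568] topctr [0.49560895 0.1695156  0.09006566] h pct [0.0046 0.0075 0.0139]
```

View pics/w3.png

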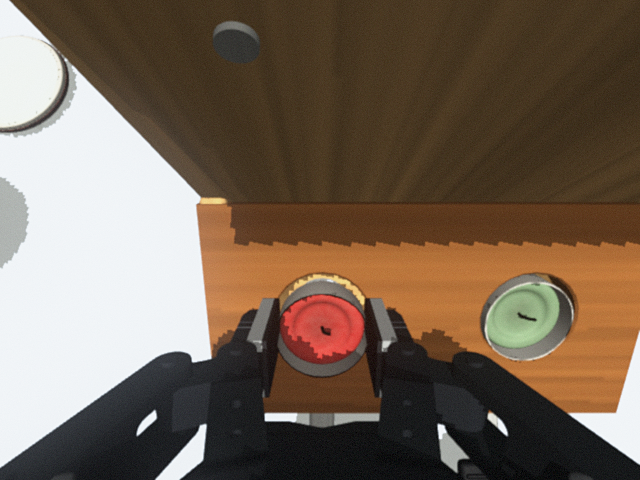

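```bash
python3 -m pendant '[[0,0,-0.1,0,0,0,-0.3],[0,0,-0.3,0,0,0,-0.3],[0,0,-0.6,0,0,0,-0.3],[0,0,-1,0,0,0,-0.3],[0,0,-1.4,0,0,0,-0.3],[0,0,-1.8,0,0,0,-0.3],[0,0,-2.2,0,0,0,-0.3],[0,0,-2.6,0,0,0,-0.3],[0,0,-2.6,0,0,0,-0.3],[0,0,-2.6,0,0,0,-0.3]]'
python3 look.py w4 
python3 - <<'E'
from to import *
yaw=np.radians(-6)
rows(([.44,-.10,.2],q(0,yaw)),([.448,-.167,.10],q(0,yaw)))
E
```

```text
clock: 9.65
position: [0.4358, 0.1572, 0.2105]
ee_rot: [0.965, 0.099, 0.241, -0.024]
ft_force: [-0.5, -0.5, -0.8]
grip_width: 0.427
grasp_force: 25.0
pad_l 0.97 [426. 355.] [0.4367 0.125  0.2471]
red_center 0.58 [321. 328.] [0.4373 0.1577 0.2033]
green_center 0.83 [433. 239.] [0.5214 0.0835 0.0785]
red 0.77 [277.5, 282.9, 367.1, 376.3] mean [0.436526   0.15721203 0.20397229] topctr [0.43588367 0.15709947 0.2038682 ] h pct [0.1342 0.1366 0.1431]
t 9.9 pos [0.4357 0.1571 0.2104] f [ 0.2  0.2 -0.5] w 0.42
[-0.94  5.05 -0.26] [-0.54 -3.46  2.16]
[-1.98  6.4   1.45] [-0.54 -3.46  2.16]
```

View pics/w4.png

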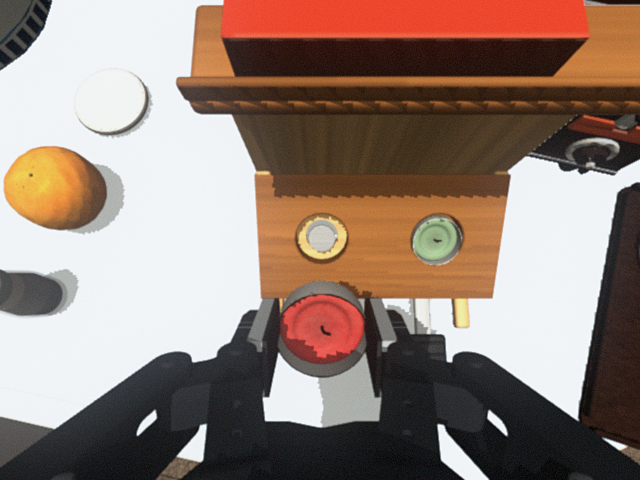

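```bash
python3 -m pendant '[[-0.2,0.8,-0.05,0,-0.5,0.3,-0.3],[-0.4,1.7,-0.1,-0.1,-1.2,0.7,-0.3],[-0.6,2.6,-0.15,-0.2,-1.9,1.2,-0.3],[-0.7,3.5,-0.2,-0.4,-2.6,1.6,-0.3],[-0.8,4.3,-0.25,-0.54,-3.3,2,-0.3],[-0.94,5.05,-0.26,-0.54,-3.46,2.16,-0.3],[-1.4,5.8,0.5,-0.54,-3.46,2.16,-0.3],[-1.98,6.4,1.45,-0.54,-3.46,2.16,-0.3],[-1.98,6.4,1.45,-0.54,-3.46,2.16,-0.3],[-1.98,6.4,1.45,-0.54,-3.46,2.16,-0.3]]'
python3 - <<'E'
from to import *
yaw=np.radians(-6)
o=manip.get_obs();print(o['grasp_force'],R.from_quat(o['ee_rot']).as_matrix()[:,2])
rows(([.448,-.167,.024],q(0,yaw)))
im,D=manip.camera('wrist'); c=manip.get_calibration('wrist');cv2.imwrite('pics/w5.png',im[:,:,::-1])
for r in manip.tip_of('tray_free','wrist')[:1]: print(r, world('wrist',r['pixel'],dep(D,r['pixel']),c))
E
```

```text
clock: 11.15
position: [0.4486, -0.1664, 0.101]
ee_rot: [0.999, -0.052, 0.001, -0.0]
ft_force: [0.5, 0.7, 0.5]
grip_width: 0.422
grasp_force: 25.4
25.41799634855124 [ 2.12699803e-03  5.50883445e-04 -9.99997586e-01]
t 11.15 pos [ 0.4486 -0.1664  0.101 ] f [0.5 0.7 0.5] w 0.42
[-0.01  0.01  1.54] [-0.01 -0.01  0.  ]
{'pixel': [321.1, 258.3], 'p': 0.71} [ 0.44958989 -0.1662501   0.00807263]
```

View pics/w5.png

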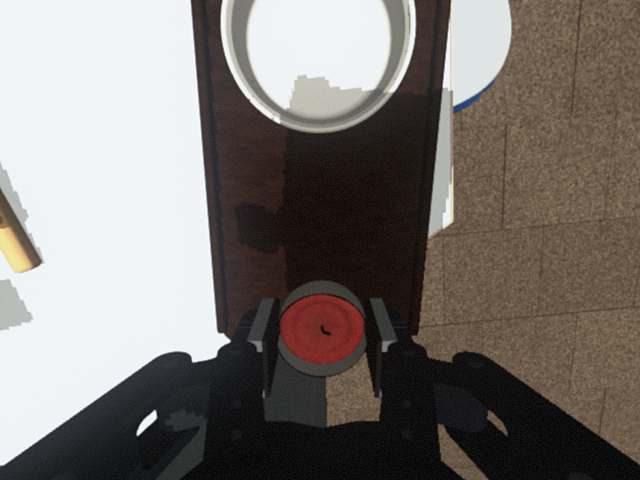

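The red tea light (322,328) hangs centred across the tray, and the ramekin (318,60) is clear. I'm lowering it now.

```bash
python3 -m pendant '[[0,0,0.3,0,0,0,-0.3],[0,0,0.7,0,0,0,-0.3],[0,0,1.1,0,0,0,-0.3],[0,0,1.3,0,0,0,-0.3],[0,0,1.4,0,0,0,-0.3],[0,0,1.46,0,0,0,-0.3],[0,0,1.5,0,0,0,-0.3],[0,0,1.52,0,0,0,-0.3],[0,0,1.53,0,0,0,-0.3],[0,0,1.53,0,0,0,-0.3]]'
```

```text
clock: 12.5
position: [0.4483, -0.167, 0.0241]
ee_rot: [0.999, -0.052, 0.001, 0.0]
ft_force: [0.0, 0.5, 0.0]
grip_width: 0.427
grasp_force: 25.4
```

```bash
python3 -m pendant '[[0,0,0.01,0,0,0,-0.3],[0,0,0.015,0,0,0,-0.3],[0,0,0.02,0,0,0,-0.3],[0,0,0.025,0,0,0,-0.3],[0,0,0.03,0,0,0,-0.3],[0,0,0.035,0,0,0,-0.3],[0,0,0.04,0,0,0,-0.3],[0,0,0.04,0,0,0,-0.3],[0,0,0.04,0,0,0,-0.3],[0,0,0.04,0,0,0,-0.3]]'
```

```text
clock: 13.75
position: [0.4482, -0.167, 0.0221]
ee_rot: [0.999, -0.052, 0.001, 0.0]
ft_force: [-0.1, 0.4, 1.2]
grip_width: 0.423
grasp_force: 25.5
```

```bash
python3 -m pendant '[[0,0,0.01,0,0,0,-0.3],[0,0,0.02,0,0,0,-0.3],[0,0,0.02,0,0,0,-0.2],[0,0,0.02,0,0,0,-0.1],[0,0,0.02,0,0,0,0],[0,0,0.02,0,0,0,0.1],[0,0,0.02,0,0,0,0.2],[0,0,0.02,0,0,0,0.3],[0,0,0.02,0,0,0,0.3],[0,0,0.02,0,0,0,0.3]]' && python3 -m pendant '[[0,0,-0.1,0,0,0,0.3],[0,0,-0.3,0,0,0,0.3],[0,0,-0.6,0,0,0,0.3],[0,0,-1,0,0,0,0.3],[0,0,-1.5,0,0,0,0.3],[0,0,-2,0,0,0,0.3],[0,0,-2.5,0,0,0,0.3],[0,0,-2.5,0,0,0,0.3],[0,0,-2.5,0,0,0,0.3],[0,0,-2.5,0,0,0,0.3]]'
sed -i "s/W0)@n; top/W0)@n; print('z',np.percentile(p[:,2],[3,50,97])); top/" look.py; python3 look.py w6
```

```text
clock: 15.0
position: [0.4482, -0.167, 0.0211]
ee_rot: [0.999, -0.052, 0.001, 0.0]
ft_force: [-0.7, 0.4, 0.4]
grip_width: 0.652
grasp_force: 0.0
clock: 16.25
position: [0.4475, -0.1668, 0.1454]
ee_rot: [0.999, -0.052, 0.0, -0.0]
ft_force: [-0.9, 0.5, -0.3]
grip_width: 0.65
grasp_force: 0.0
pad_l 0.56 [  4. 307.] [0.4308 0.0642 0.0393]
red_center 0.82 [321. 247.] [ 0.4444 -0.1665  0.0146]
green_center 0.53 [318.  50.] [ 0.5772 -0.178   0.0121]
z [0.01253445 0.01541552 0.02268789]
red 0.82 [292.6, 220.7, 347.5, 274.2] mean [ 0.44556772 -0.16680244  0.01581396] topctr [ 0.43891545 -0.16786342  0.01631996] h pct [-0.0102 -0.0032  0.0071]
```

View pics/w6.png

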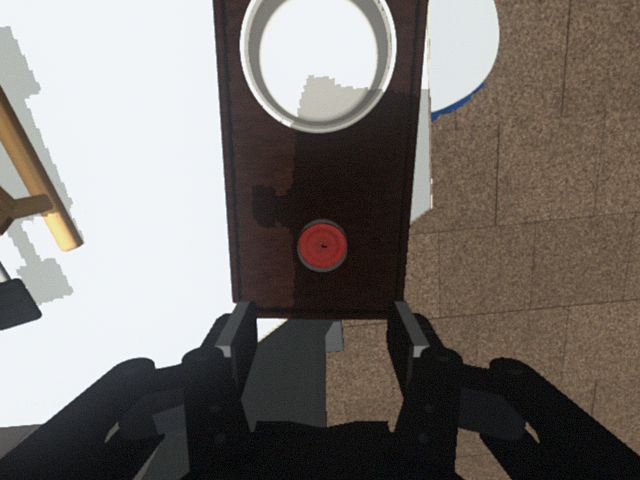

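The red tea light (322,246) stands upright on the bare tray floor. Its rim is at about 21–22 mm, as it should be, and the ramekin hasn't moved. The green tea light was last seen still down in its well.

```bash
python3 -c "
from workcell import manip
print(manip.hand_in())"
```

```text
the job is handed in; nothing more can be done
None
```

The red tea light was ejected, lifted out and set upright on the bare tray floor beside the ramekin, with the green one left down in its well; the job is handed in, and no verdict was returned.

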